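Ready and start the mini centrifuge

ROBOT

A 6-joint arm with a two-finger parallel gripper is mounted at the origin on a cart in front of the work surface, level with it; the furniture and walls round the work are solid. World frame = base frame: x ahead of the robot, y to its left, z up, the work surface at z = 0. Lengths are in mm, angles in rad, forces in N, time in s.
With the tool pointing down it reaches from about 300 to 775 mm from the base axis. Payload 14.6 kg.
Tool frame: the origin (TCP) lies midway between the tips of the shut fingers; the grasp point (between the pads) lies 19 mm behind it (grip_depth is the distance from the TCP to the grasp point, in mm); z points along the fingers, y is the direction in which the jaws open and shut (so a half turn about z gives the same grasp; the last joint's range is limited). The gripper opens to 94 mm and grips with 3 to 60 N. Pads are 16 mm wide; open, the fingers measure 119 mm over their backs; the gripper's body (75 mm by 177 mm) begins 78 mm behind the grasp point.
Start: joints at [1.121, 0.3, 1.521, -0, 1.321, -0.067], TCP at [205.432, 510.183, 205.446] pointing down, gripper open.
Joint ranges: [-3.03, 3.03], [-0.79, 2.21], [0.23, 2.52], [-1.04, 4.18], [0, 3.07], [-2.55, 2.55]. Speed limits (rad/s): [2.22, 2.22, 2.57, 3.14, 3.14, 3.14].

INTERFACE

Orientations are given as [roll, pitch, yaw] about the fixed x, y, z axes, in that order (R = Rz(yaw) Ry(pitch) Rx(roll)).
In Python, from cell import read_state, camera, camera_info, sign_off, grip_depth gives the robot as it stands.
- The arm moves only by the tool drive_tool, never from a script. Its argument "motion" is one flat list of numbers, 4 for each row, row after row: the shift along the tool's x, y, z in mm, then the turn about the tool's z in rad. A call has 1 to 8 rows; each row shifts and turns the pose as measured when the row begins, along the tool's axes as they then stand; what a row does not reach is not made up. A row lasts 1/12 s, in which the tool goes at most 41.7 mm and 7.16 degrees, less where a joint would pass 70% of its speed; a pose out of reach is approached as far as the arm can. A call is refused whole if a number of a shift passes 41.7 or a number of a turn 0.125, either way. A call with a gripper value outside its range is refused whole. "jaw" is the closure, from 0 (fully open) to 1 (shut), set as the call begins (left out, the last holds). The fingers move at their own pace and stop on an object; "grip_force" is the grip in N (left out, the last holds). Time passes only in rows, so rows that do not move let the fingers close. It gives the time, the measured TCP pose, the force and the opening at its end, in the units of the state.
- read_state(): the state, without advancing time (a new reading comes with each control period).
- camera(name): name is "scene" or "top" or "wrist"; returns the picture (420x560x3 uint8, red, green, blue); there is no depth.
- camera_info(name): a dict with "fovy" (degrees; the focal length in pixels is half the picture's height over the tangent of half this angle, whatever the lens; pixels are square), "cx", "cy" (the principal point, pixels), "k1" (the pictures are not rectified: a ray, as slopes to the right and down, at radius r is drawn at 1 + k1 r^2 times it, then the intrinsics apply), "camera_from_world" (4x4, takes a point from world to camera coordinates). Camera axes: x right, y up, looking along -z (the intrinsics and any distortion apply to the point x, -y, -z); pixel columns grow to the right and rows downward; lengths in mm; the calibration is good to about 2 mm. A picture is of the moment at which its call begins: read the wrist's pose just before it. camera_info takes no time and is no camera call; for the wrist camera it gives the pose at the moment of the call.
- sign_off(): hands the job in, once; it reports no verdict.
The state is a dict: "clock": time; "joints": joint angles; "qd": joint speeds; "effort": joint torques, N m; "eef_pos": TCP position; "eef_rot": TCP orientation; "wrist_force": force on the tool from outside, world axes, zero at the start; "moment": the same for the moment, N m; "finger_gap": finger opening in mm.
Only numpy, scipy, OpenCV 4.12 (cv2) and the standard library are available. Lean on these libraries where they do the work, as an engineer would, in place of code of your own. Each camera call takes 0.05 s, during which the arm holds its last target. There are 200 camera calls.

TASK

Get the mini centrifuge running with your fingertips alone: press the one tube that stands proud in the rotor down until it sits fully home, then swing the lid gently shut until it is fully closed, and only then press the long key on the front deck all the way down and let it come back up. Press lightly, lift nothing and pull nothing out, and leave the other tubes, the two small round keys and everything else on the table alone.

Things in the scene. Friction and masses are not known exactly. Their poses are not given: they have to be found in the camera images.
- minifuge: Mini centrifuge, fixed to the table: round white body 146 mm across, bowl rim 95 mm high; the dark rotor in the bowl turns by hand and its flat top is 77 mm high. Origin: under the centre of the round body, on the rotor's axis, at table height. z up, -x to its front, where a low key deck reaches out to 122 mm.
- rotor: The dark rotor in the bowl, 104 mm across, with six bores 31 mm from its axis: four hold tubes (two opposite pairs), two are empty. Origin on its axis, 58.5 mm above the table; its flat top is 18.5 mm higher. Turns by hand (0.02 N m friction); the proud tube's bore lies towards its -x.
- proud_tube_top (a point): Centre of the cap top of the tube that stands proud: white 2 ml micro tube, cap 14 mm across, leaning 20 degrees, its top towards the rotor's axis. z: up along the tube. Cap top about 99 to 103 mm above the table when proud, 88 mm (level with the other caps) and 31 mm from the rotor's axis when home. Always in the front half or at the sides of the bowl.
- proud_tube (a joint): How far the proud tube is pushed down its bore (m): starts at 0 to 0.004, home at 0.016. Snug (about 2 N of friction), stays where it is left; negative: pulled up. A straight downward press works; the cap moves up to 5 mm away from the rotor's axis as it sinks. Hard stop at home.
- tube_b: Another tube in the rotor, of the same kind as the proud one and already home; origin at the middle of its cap's underside, 31 mm from the rotor's axis; cap top 88 mm above the table. Seen from above it stands 60 degrees counterclockwise round the axis from (31 mm from) the proud tube. Leave alone.
- tube_c: Another tube in the rotor, of the same kind as the proud one and already home; origin at the middle of its cap's underside, 31 mm from the rotor's axis; cap top 88 mm above the table. Seen from above it stands straight opposite the proud tube. Leave alone.
- tube_d: Another tube in the rotor, of the same kind as the proud one and already home; origin at the middle of its cap's underside, 31 mm from the rotor's axis; cap top 88 mm above the table. Seen from above it stands 240 degrees counterclockwise round the axis from the proud tube. Leave alone.
- lid (a joint): Angle of the lid (rad): 0 closed flat on the body, 1.57 straight up; starts open at 1.55 to 1.72. The hinge is stiff (0.13 N m friction, the lid weighs 90 g): the lid stays at any angle, and about 1 to 2 N at its free edge moves it. It meets a hard stop at 0, so close the last bit slowly; it need not be pressed down.
- lid_hinge (a point): Centre of the lid's hinge axis, at the back of the machine (machine frame +74 mm x, 94.5 mm above the table). The axis is the machine's y axis. Does not move.
- lid_outer (a point): Point on the lid's outer face, on its middle line, 125 mm from the hinge, 21.5 mm out from the hinge plane. z: out of the outer face (up when closed, away from the robot when open); -x: from hinge to free edge. Lid: smoke-tinted dome 128 mm across, 27 mm out at its middle (74 mm from the hinge), in a grey rim 15 mm thick; a lip at the free edge ends 152 mm from the hinge.
- long_key_top (a point): Centre of the top of the long grey key, 14 by 32 mm, in the middle of the front deck, 72 mm above the table. z points out of the deck, which slopes 15 degrees down to the front.
- long_key (a joint): How far the long key is pressed (m): 0 up, 0.004 fully down; springs back. It starts to move at 1.5 N and is fully down at 3.5 N along the deck's normal; a straight downward press works.
- left_key (a joint): How far the small round key (13 mm across) 36 mm to the left (+y of the machine) of the long key is pressed (m). Leave alone.
- right_key (a joint): How far the small round key (13 mm across) 36 mm to the right (-y of the machine) of the long key is pressed (m). Leave alone.
- cup_a: Bystander: white-lidded specimen cup, 55 mm across, 72 mm high. Origin: centre of its underside.
- cup_b: Bystander: a second such cup.
- dropper: Bystander: brown dropper bottle, 33 mm across, 106 mm high. Origin: centre of its underside.
- timer: Bystander: bench timer, 64 by 62 mm, 22 mm high, beside the centrifuge. Origin: centre of its underside.
- key_tool: Bystander: T-handled rotor key lying beside the centrifuge, 114 mm long along its y, 56 mm wide, 14 mm high. Origin: centre of its underside.
- marker: Bystander: lying marker, 138 mm long along its y, 14 mm high. Origin: centre of its underside.

How it is judged:
By the outcome, as a careful person would: the job done as asked, in the order asked, and still so for the second after the job is handed in, with the robot touching nothing.
It also fails if it takes over 58 s, if anything falls off the work surface, if the arm or the gripper's body presses on something with over 40 N, if the wrist force passes 120 N, or if a joint passes its speed limit or range.

## Working session

There is one attempt and no reset: what is moved stays moved. The work goes in short steps, Python scripts to look and compute and a tool call to move; the robot and the scene stay as the last step left them, time stands still between calls to the robot, and variables do not carry over. Pictures are saved under pics/ and viewed, on a budget of 10 in all, crops included, one or two more only if the job needs it, and the job is handed in when it is done.

Besides the shell and the picture viewer there is one more tool, called after ">>>" by a JSON object that holds its "api" and its "payload". drive_tool: Moves the arm, as the interface text tells. Its arguments: {"type":"object","properties":{"motion":{"type":"array","items":{"type":"number"}},"jaw":{"type":"number"},"grip_force":{"type":"number"}},"required":["motion"]}

```bash
mkdir -p pics; cat > h.py <<'E'
import numpy as np, cv2
from cell import *
def save(n,f):
    i=camera_info(n); im=camera(n); cv2.imwrite('pics/'+f,im[:,:,::-1]); return im,i
def ray(i,u,v):
    f=210/np.tan(np.radians(i['fovy'])/2)
    d=np.array([(u-i['cx'])/f,(v-i['cy'])/f]); s=d.copy()
    for _ in range(20): s=d/(1+i['k1']*(s@s))
    M=np.array(i['camera_from_world']); R=M[:3,:3]; o=-R.T@M[:3,3]
    return o,R.T@np.array([s[0],-s[1],-1])
def onz(i,u,v,z):
    o,d=ray(i,u,v); return o+d*(z-o[2])/d[2]
def proj(i,p):
    M=np.array(i['camera_from_world']); c=M[:3,:3]@p+M[:3,3]
    f=210/np.tan(np.radians(i['fovy'])/2); s=np.array([c[0],-c[1]])/-c[2]
    s=s*(1+i['k1']*(s@s)); return s*f+[i['cx'],i['cy']]
E
python3 - <<'E'
from h import *
import json
a,i=save('top','t1.png'); b,j=save('scene','s1.png')
print(read_state()); print(i,j, grip_depth)
E
```

```text
{'clock': 0.1, 'joints': array([ 1.12137868e+00,  3.00402227e-01,  1.52154657e+00, -3.32436758e-06,
        1.32070559e+00, -6.66281317e-02]), 'qd': array([ 0.0001896 ,  0.00068506, -0.00074831,  0.00048761,  0.00035192,
       -0.00016826]), 'effort': array([ 9.26609246e-04, -5.32640219e+01, -3.53290451e+01,  7.10254395e-02,
        2.34098959e-02, -5.10548080e-05]), 'eef_pos': array([205.33966996, 509.9624118 , 204.93870807]), 'eef_rot': array([-3.14053305e+00, -6.74765736e-05,  2.75880393e+00]), 'wrist_force': array([0.56299737, 0.50611338, 0.63257547]), 'moment': array([-0.03159028, -0.0310205 , -0.0433266 ]), 'finger_gap': 94.43481051126888}
{'fovy': 57.22924297837104, 'cx': 280.01946805715767, 'cy': 208.66457998894555, 'k1': 0.019749644382688475, 'camera_from_world': array([[ 2.21664573e-02, -9.99617940e-01, -1.65112947e-02,
         1.27980503e+02],
       [ 9.98768834e-01,  2.14084784e-02,  4.47492280e-02,
        -5.02926185e+02],
       [-4.43786494e-02, -1.74828984e-02,  9.98861794e-01,
        -9.61798022e+02],
       [ 0.00000000e+00,  0.00000000e+00,  0.00000000e+00,
         1.00000000e+00]])} {'fovy': 49.73993455694194, 'cx': 283.23587156790666, 'cy': 205.96206773542747, 'k1': -0.05617283268318472, 'camera_from_world': array([[ 8.99735486e-01, -4.35850713e-01, -2.25878494e-02,
        -3.95012741e+02],
       [ 2.71252610e-01,  5.17907302e-01,  8.11291592e-01,
        -2.97638851e+02],
       [-3.41903607e-01, -7.36074848e-01,  5.84205222e-01,
        -6.76807482e+02],
       [ 0.00000000e+00,  0.00000000e+00,  0.00000000e+00,
         1.00000000e+00]])} 18.8
```

View pics/t1.png

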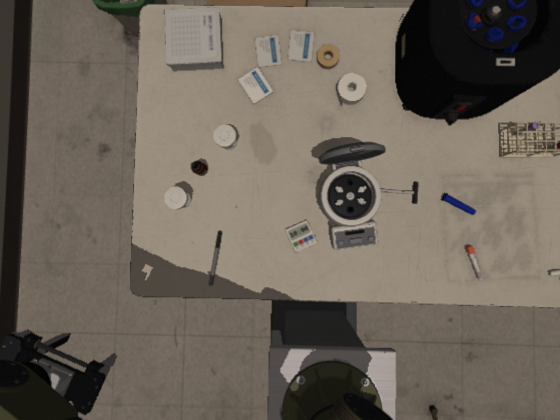

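View pics/s1.png

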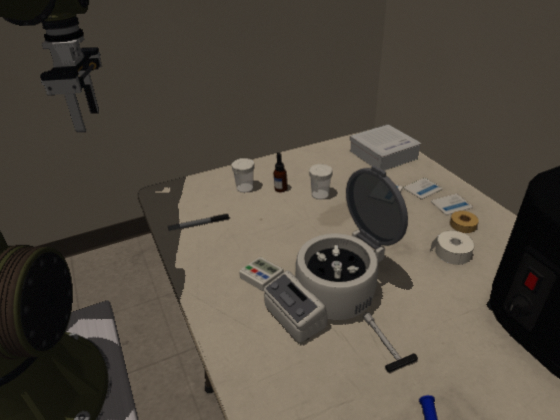

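The top view shows the machine's bowl centred near (351,194), deck near (354,236) and the open lid near (352,152). In the scene view the tubes are near (337,265). Next I'll zoom both.

```bash
python3 - <<'E'
from h import *
a=cv2.imread('pics/t1.png')[130:255,305:405]; b=cv2.imread('pics/s1.png')[225:345,255:395]
A=cv2.resize(a,(400,500),interpolation=3); A=cv2.convertScaleAbs(A,alpha=1.2)
B=cv2.resize(b,(583,500),interpolation=3)
# crop B to fit
B=cv2.convertScaleAbs(cv2.resize(b,(400,343)),alpha=1.3); B=cv2.copyMakeBorder(B,0,157,0,0,0)
cv2.imwrite('pics/z1.png',np.hstack([A,B]))
i=camera_info('top')
for n,u,v,z in [('bowl',351,194,95),('deck',354,236,72)]: print(n,onz(i,u,v,z))
E
```

```text
bowl [533.77187822 -25.79105099  95.        ]
deck [436.58707818 -38.02320177  72.        ]
```

View pics/z1.png

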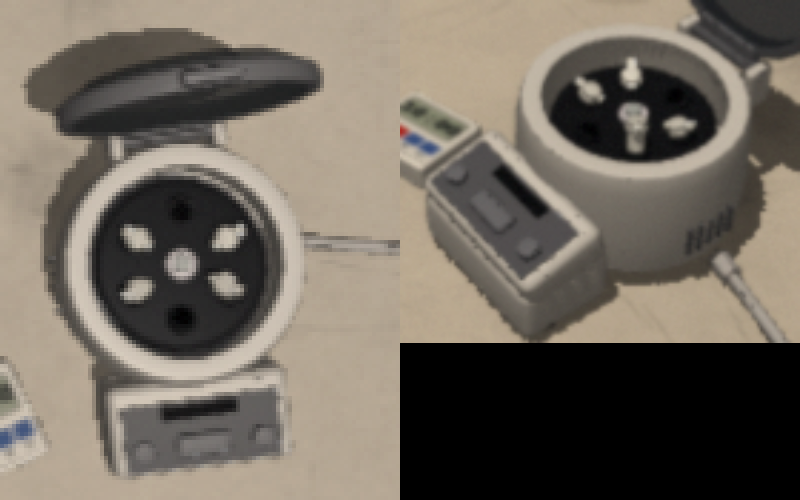

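The front-right tube at about (362,201) in the top view fits as the proud one: tube_b is 60° counterclockwise of it, and the front bore is empty. The machine yaw is about 0.12. Next I'll raise, turn, shut the jaws and fly over.

>>> {"api": "drive_tool", "payload": {"motion": [0,0,-14,-0.125,0,0,-14,-0.125,0,0,-14,-0.125,0,0,-14,-0.125,-13,-38,0,0,-13,-38,0,0,-13,-38,0,0,-13,-38,0,0], "jaw": 1, "grip_force": 10}}

```text
clock: 0.77
eef_pos: [274.8, 364.3, 259.6]
eef_rot: [-3.135, -0.006, -3.003]
wrist_force: [1.0, -0.1, 0.6]
finger_gap: 44.1
```

>>> {"api": "drive_tool", "payload": {"motion": [-13,-38,0,0,-13,-38,0,0,-13,-38,0,0,-13,-38,0,0,-13,-38,0,0,-13,-38,0,0,-13,-38,0,0,-13,-38,0,0]}}

```text
clock: 1.43
eef_pos: [421.2, 64.3, 260.8]
eef_rot: [-3.134, -0.005, -3.0]
wrist_force: [-0.2, 1.3, 0.7]
finger_gap: 0.1
```

>>> {"api": "drive_tool", "payload": {"motion": [-8,-36,0,0,-8,-36,0,0,-8,-34,0,0,0,0,0,0]}}

```text
clock: 1.77
eef_pos: [461.8, -48.3, 260.4]
eef_rot: [-3.134, -0.007, -3.005]
wrist_force: [0.7, 0.7, -0.5]
finger_gap: 0.6
```

```bash
python3 - <<'E'
from h import *
a,i=save('wrist','w1.png'); s=read_state(); print(s['eef_pos'],s['eef_rot'])
import pickle; pickle.dump(i,open('w1.pkl','wb'))
M=i['camera_from_world'];print(-M[:3,:3].T@M[:3,3])
E
```

```text
[461.09274295 -46.39310248 260.31115494] [-3.13475288 -0.00724674 -3.00478725]
[381.60570651 -57.1728271  439.86803096]
```

View pics/w1.png

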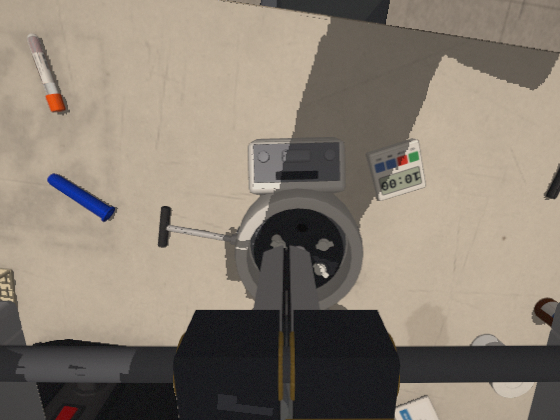

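The wrist view (front is up) shows the keys at (264,156), (296,155) and (329,154), the proud tube at (278,240), tube_d at (324,245) and the empty front bore at (302,228). Next I'll zoom and compute.

```bash
python3 - <<'E'
from h import *
import pickle
i=pickle.load(open('w1.pkl','rb')); t=camera_info('top')
a=cv2.imread('pics/w1.png')[130:320,225:375]
A=cv2.convertScaleAbs(cv2.resize(a,(474,600),interpolation=3),alpha=1.5,beta=20); cv2.imwrite('pics/z2.png',A)
for n,u,v,z in [('rk',264,156,72),('lk',329,154,72),('long',296,155,72),('bore',302,228,77),('d',324,245,88),('proud',278,240,101)]: print(n,onz(i,u,v,z).round(1))
g=lambda u,v,z: onz(t,305+u/4,130+v/4,z).round(1)
print('top: long',g(205,443,72),'rk',g(264,435,72),'lk',g(144,452,72),'rotor',g(181,263,77),'b1',g(181,212,77),'b2',g(181,317,77),'proud',g(222,282,101))
E
```

```text
rk [429.5 -77.   72. ]
lk [418.   -9.3  72. ]
long [423.8 -43.6  72. ]
bore [501.8 -25.7  77. ]
d [ 5.141e+02 -1.000e-01  8.800e+01]
proud [510.4 -50.7 101. ]
top: long [425.5 -43.4  72. ] rk [431.1 -77.9  72. ] lk [419.4  -7.7  72. ] rotor [531.2 -27.1  77. ] b1 [561.3 -26.6  77. ] b2 [499.3 -27.5  77. ] proud [518.8 -46.7 101. ]
```

View pics/z2.png

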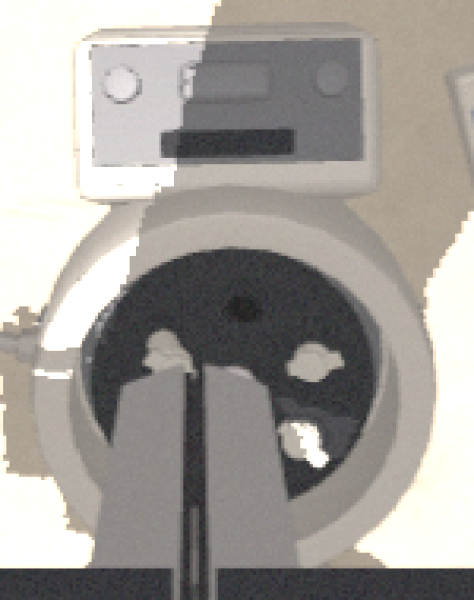

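>>> {"api": "drive_tool", "payload": {"motion": [-13.5,-3.4,10,0,-13.5,-3.4,10,0,-13.5,-3.4,10,0,-13.5,-3.4,10,0,0,0,25,0,0,0,25,0,0,0,25,0,0,0,20,0]}}

```text
clock: 2.48
eef_pos: [518.2, -46.9, 123.5]
eef_rot: [-3.134, -0.001, -3.002]
wrist_force: [0.6, 0.4, -0.4]
finger_gap: 0.7
```

```bash
python3 - <<'E'
from h import *
a,i=save('scene','s2.png'); b,j=save('wrist','w2.png'); s=read_state(); print(s['eef_pos'],s['eef_rot'],s['wrist_force'])
A=cv2.resize(a[200:345,240:400,::-1],(662,600),interpolation=3); A=A[:,:420]
A=cv2.resize(a[215:315,280:380,::-1],(400,400),interpolation=3)
B=cv2.resize(b[190:290,230:330,::-1],(400,400),interpolation=3)
cv2.imwrite('pics/z3.png',cv2.convertScaleAbs(np.hstack([A,B]),alpha=1.5))
E
```

```text
[517.12635431 -46.78982437 122.43331322] [-3.1354329  -0.00471476 -3.00162151] [ 0.50545688 -0.43355948  0.52995448]
```

View pics/z3.png

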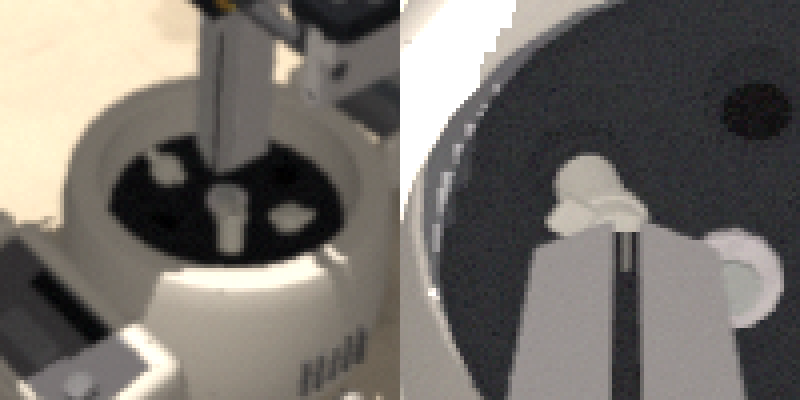

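```bash
python3 - <<'E'
from h import *
j=camera_info('scene'); w=camera_info('wrist')
print('scene cap',onz(j,280+228/4,215+190/4,101).round(1))
for u,v in [(615,235),(648,222),(590,205)]: print('wrist',onz(w,230+(u-400)/4,190+v/4,101).round(1))
P=np.array(read_state()['eef_pos']); print('tip wrist',proj(w,P),'scene',proj(j,P))
print('hub scene',onz(j,337,215+60,77))
for p in [(517.5,-50,101),(515.6,-54.2,88)]: print((proj(w,np.array(p))-[230,190])*4+[400,0],(proj(j,np.array(p))-[280,215])*4)
E
```

```text
scene cap [522.4 -41.9 101. ]
wrist [518.6 -47.5 101. ]
wrist [515.7 -42.7 101. ]
wrist [514.2 -52.  101. ]
tip wrist [284.82531076 261.03952729] scene [336.41540655 255.7403391 ]
hub scene [520.58691737 -47.13639055  77.        ]
[599.86661449 226.34530326] [228.00032473 205.41744447]
[577.8907171  182.50884475] [227.84002378 235.55520649]
```

Estimates of the cap agree to a few mm: rotor geometry gives (517.5,-50) and the wrist view (518.6,-47.5). The scene ray is the outlier at (522,-42), because it depends on height. I'll press at (517,-50).

>>> {"api": "drive_tool", "payload": {"motion": [0.5,-3.5,8,0,0,0,6,0,0,0,3,0,0,0,3,0,0,0,3,0,0,0,2,0]}}

```text
clock: 3.08
eef_pos: [519.0, -49.4, 100.6]
eef_rot: [-3.134, 0.002, -3.0]
wrist_force: [-0.0, -0.3, 1.9]
finger_gap: 0.4
```

>>> {"api": "drive_tool", "payload": {"motion": [0.5,0,3,0,0.5,0,3,0,0,0,3,0,0,0,3,0]}}

```text
clock: 3.42
eef_pos: [518.7, -50.2, 89.2]
eef_rot: [-3.132, 0.004, -3.0]
wrist_force: [-1.3, -0.2, 2.7]
finger_gap: 0.5
```

>>> {"api": "drive_tool", "payload": {"motion": [0,0,1,0,0,0,1,0,0,0,1,0]}}

```text
clock: 3.67
eef_pos: [519.9, -50.9, 87.5]
eef_rot: [-3.13, 0.007, -3.0]
wrist_force: [-2.9, -3.2, 15.8]
finger_gap: 0.6
```

A hard stop at 87.5 mm with 15.8 N means the tube is home. Lifting.

>>> {"api": "drive_tool", "payload": {"motion": [0,0,-3,0,0,0,-10,0,0,0,-30,0,0,0,-36,0,0,0,-36,0,0,0,-36,0,0,0,-36,0,0,0,0,0]}}

```text
clock: 4.33
eef_pos: [516.3, -48.0, 283.8]
eef_rot: [-3.133, 0.003, -3.0]
wrist_force: [0.3, 0.1, 0.5]
finger_gap: 0.4
```

```bash
python3 - <<'E'
from h import *
a,i=save('scene','s3.png'); s=read_state(); print(s['eef_pos'],s['eef_rot'],s['wrist_force'])
cv2.imwrite('pics/z4.png',cv2.convertScaleAbs(cv2.resize(a[155:345,240:420,::-1],(568,600),interpolation=3),alpha=1.5))
E
```

```text
[515.7393748  -47.91283872 280.6005074 ] [-3.13427571e+00 -3.93775457e-04 -3.00002376e+00] [ 0.4579543  -0.71805474 -0.82432392]
```

View pics/z4.png

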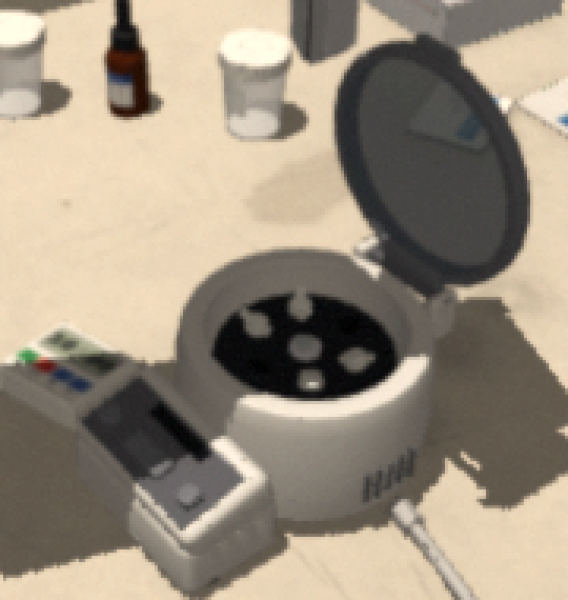

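The tube now sits level with the others, its cap at (312,378) in the crop. The lid lip is at crop (440,42), i.e. (379,168). Next I'll work out the lid angle and the clearance behind it.

```bash
python3 - <<'E'
from h import *
j=camera_info('scene'); t=camera_info('top')
a=.16; m=np.array([np.cos(a),np.sin(a),0]); H=np.array([530.8,-27,94.5])+74*m; print('H',H)
for th in (1.5,1.55,1.6,1.65,1.7,1.75):
  L=H+152*(-np.cos(th)*m+[0,0,np.sin(th)]); print(th,L.round(),proj(j,L).round(1),proj(t,L).round(1))
print('box base',onz(j,497,310,0),onz(j,488,300,0),[onz(t,397,60,z).round() for z in (0,200,300)],[onz(t,405,112,z).round() for z in (0,200,300)])
E
```

```text
H [603.85481897 -15.21045271  94.5       ]
1.5 [593. -17. 246.] [371.  172.1] [360.  156.6]
1.55 [601. -16. 246.] [374.5 170.4] [359.5 152.7]
1.6 [608. -15. 246.] [377.9 169. ] [358.9 148.8]
1.65 [616. -13. 246.] [381.2 167.7] [358.3 145. ]
1.7 [623. -12. 245.] [384.5 166.7] [357.6 141.2]
1.75 [631. -11. 244.] [387.7 165.9] [356.9 137.5]
box base [ 773.17156735 -191.00129235    0.        ] [ 776.84829413 -165.76340269    0.        ] [array([ 891., -154.,    0.]), array([803., -98., 200.]), array([759., -70., 300.])] [array([ 756., -176.,    0.]), array([ 695., -116.,  200.]), array([665., -86., 300.])]
```

>>> {"api": "drive_tool", "payload": {"motion": [-29.4,4.2,0,-0.02,-29.4,4.2,0,0,-29.4,4.2,0,0,-29.4,4.2,0,0,-29.4,4.2,0,0,0,0,0,0]}}

```text
clock: 4.88
eef_pos: [660.7, -1.6, 275.1]
eef_rot: [-3.137, -0.007, -2.98]
wrist_force: [-0.0, 0.2, -0.2]
finger_gap: 0.3
```

>>> {"api": "drive_tool", "payload": {"motion": [0,-4,16,0,0,0,22,0,0,0,22,0,0,0,0,0]}}

```text
clock: 5.22
eef_pos: [660.0, -5.1, 207.4]
eef_rot: [-3.139, -0.014, -2.979]
wrist_force: [-0.7, -0.2, -1.4]
finger_gap: 0.2
```

```bash
cat > lid.py <<'E'
from h import *
a=.16; m=np.array([np.cos(a),np.sin(a),0]); H=np.array([603.9,-15.2,94.5])
def tcp(th,r=125,h=21.5):
    return np.array([-r*np.cos(th)+h*np.sin(th)+8, r*np.sin(th)+h*np.cos(th)])
if __name__=='__main__':
    s=read_state(); p=s['eef_pos']-H; print('now mx,mz',(p@m).round(1),p[2].round(1),'off',(p@[-m[1],m[0],0]).round(1),s['wrist_force'].round(1))
    for th in np.arange(1.65,-.01,-.1): print(th.round(2),tcp(th).round(1),(tcp(th)-tcp(th+.1)).round(1))
E
python3 lid.py
```

```text
now mx,mz 57.0 112.9 off 1.0 [-0.7 -0.2 -1.4]
1.65 [ 39.3 122.9] [-12.1   3.7]
1.55 [ 26.9 125.4] [-12.4   2.5]
1.45 [ 14.3 126.7] [-12.6   1.3]
1.35 [  1.6 126.7] [-12.7  -0. ]
1.25 [-11.  125.4] [-12.6  -1.3]
1.15 [-23.4 122.9] [-12.4  -2.5]
1.05 [-35.5 119.1] [-12.1  -3.8]
0.95 [-47.2 114.2] [-11.7  -4.9]
0.85 [-58.3 108.1] [-11.1  -6.1]
0.75 [-68.8 100.9] [-10.5  -7.2]
0.65 [-78.5  92.8] [-9.7 -8.2]
0.55 [-87.3  83.7] [-8.8 -9.1]
0.45 [-95.2  73.7] [-7.9 -9.9]
0.35 [-102.    63.1] [ -6.8 -10.7]
0.25 [-107.8   51.8] [ -5.7 -11.3]
0.15 [-112.4   39.9] [ -4.6 -11.8]
0.05 [-115.8   27.7] [ -3.4 -12.2]
```

>>> {"api": "drive_tool", "payload": {"motion": [8,0,-2,0,8,0,-2,0,6,0,-3,0,6,0,-1,0,6,0,-1,0,6,0,0,0,6,0,0,0,6,0,0,0]}}

```text
clock: 5.88
eef_pos: [604.3, -14.0, 219.0]
eef_rot: [-3.14, -0.015, -2.979]
wrist_force: [1.2, -0.3, -0.2]
finger_gap: 0.4
```

```bash
python3 lid.py|head -1
```

```text
now mx,mz 0.6 124.5 off 1.1 [ 1.2 -0.3 -0.2]
```

>>> {"api": "drive_tool", "payload": {"motion": [6,0,0.5,0,6,0,0.5,0,6,0,1,0,6,0,1,0,6,0,2,0,6,0,2,0,6,0,2.5,0,6,0,2.5,0]}}

```text
clock: 6.55
eef_pos: [551.6, -22.7, 207.3]
eef_rot: [-3.139, -0.015, -2.979]
wrist_force: [0.1, 1.4, -0.1]
finger_gap: 0.5
```

```bash
python3 lid.py|head -1
```

```text
now mx,mz -52.8 112.8 off 0.9 [ 0.1  1.4 -0.1]
```

>>> {"api": "drive_tool", "payload": {"motion": [5.5,0,3,0,5.5,0,3.2,0,5.2,0,3.8,0,5,0,4,0,4.8,0,4.3,0,4.5,0,4.5,0,4.4,0,4.6,0,4.2,0,4.8,0]}}

```text
clock: 7.22
eef_pos: [507.8, -29.9, 172.5]
eef_rot: [-3.139, -0.015, -2.979]
wrist_force: [1.9, 0.5, 0.5]
finger_gap: 0.4
```

```bash
python3 lid.py|head -1;python3 - <<'E'
from h import *
a,i=save('scene','s4.png')
cv2.imwrite('pics/z5.png',cv2.convertScaleAbs(cv2.resize(a[155:345,240:420,::-1],(568,600),interpolation=3),alpha=1.5))
E
```

```text
now mx,mz -97.2 78.0 off 0.8 [1.9 0.5 0.5]
```

View pics/z5.png

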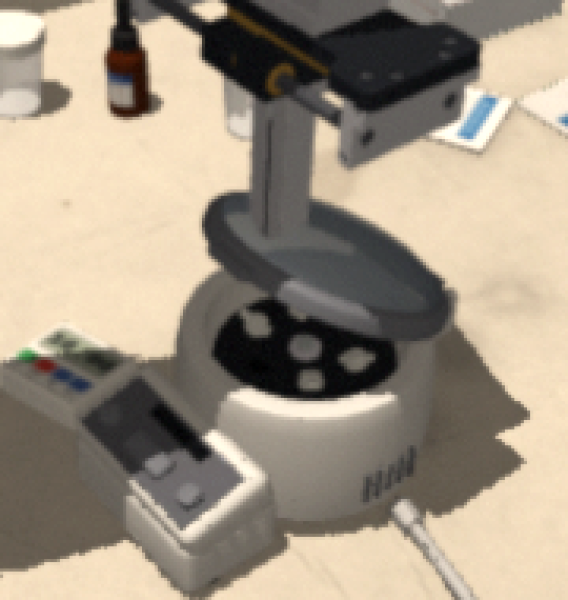

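The lid is following the fingertip, now about 0.45 rad open with nothing fouled. I'll go on along the arc, slower.

>>> {"api": "drive_tool", "payload": {"motion": [3.5,0,5,0,3.2,0,5,0,2.8,0,5,0,2.5,0,5,0,2,0,4.5,0,2,0,4,0,1.5,0,3.5,0,1.3,0,3,0]}}

```text
clock: 7.93
eef_pos: [485.9, -33.5, 133.1]
eef_rot: [-3.14, -0.016, -2.979]
wrist_force: [0.9, -0.0, 0.3]
finger_gap: 1.0
```

```bash
python3 lid.py|head -1
```

```text
now mx,mz -119.4 38.6 off 0.7 [ 0.9 -0.   0.3]
```

>>> {"api": "drive_tool", "payload": {"motion": [0.3,0,2,0,0.3,0,2,0,0,0,1.6,0,0,0,1.5,0,0,0,1.2,0,0,0,1.2,0,0,0,1,0,0,0,1,0]}}

```text
clock: 8.6
eef_pos: [484.7, -33.7, 120.2]
eef_rot: [-3.14, -0.017, -2.979]
wrist_force: [-1.3, 0.1, -0.1]
finger_gap: 0.2
```

>>> {"api": "drive_tool", "payload": {"motion": [0,0,1,0,0,0,1,0,0,0,1,0]}}

```text
clock: 8.85
eef_pos: [485.0, -33.8, 119.0]
eef_rot: [-3.139, -0.016, -2.979]
wrist_force: [-9.5, 0.7, 18.1]
finger_gap: 0.5
```

A firm stop at z=119, where the dome height expected at that radius is about 118. I'll lift off and check.

>>> {"api": "drive_tool", "payload": {"motion": [0,0,-3,0,0,0,-15,0,0,0,-30,0,25,0,-5,0,25,0,0,0,20,0,0,0,0,0,0,0]}}

```text
clock: 9.43
eef_pos: [415.0, -45.0, 175.6]
eef_rot: [-3.139, -0.015, -2.978]
wrist_force: [-0.1, -0.6, -0.6]
finger_gap: 0.2
```

```bash
python3 lid.py|head -1;python3 - <<'E'
from h import *
s=read_state(); print(s['eef_pos'])
a,i=save('scene','s5.png')
cv2.imwrite('pics/z6.png',cv2.convertScaleAbs(cv2.resize(a[185:345,240:400,::-1],(600,600),interpolation=3),alpha=1.5))
E
```

```text
now mx,mz -191.2 81.1 off 0.7 [-0.1 -0.6 -0.6]
[415.02623238 -44.98835183 175.6210782 ]
```

View pics/z6.png

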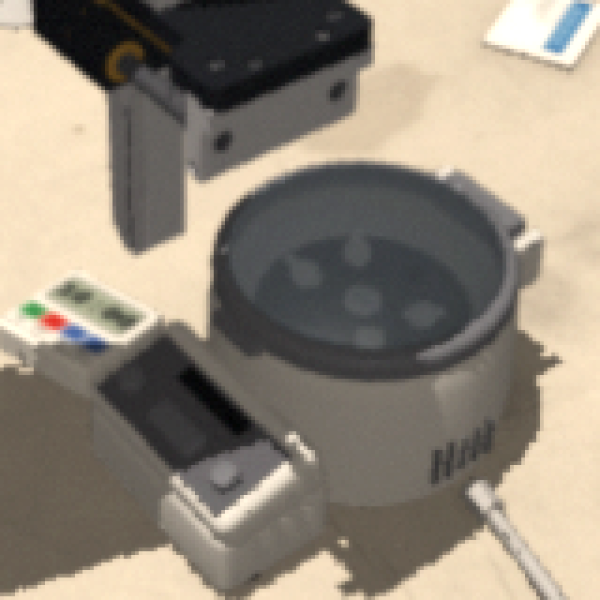

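The lid lies flat and closed, with no gap at its rim. Next the long key, with the tip 5 mm toward the front so its rear edge presses the key and not the deck.

>>> {"api": "drive_tool", "payload": {"motion": [-4.7,0,10,0,0,0,25,0,0,0,25,0,0,0,20,0,0,0,10,0,0,0,0,0]}}

```text
clock: 9.98
eef_pos: [425.3, -44.0, 79.3]
eef_rot: [-3.138, -0.01, -2.978]
wrist_force: [-0.1, -0.4, 0.2]
finger_gap: 0.2
```

>>> {"api": "drive_tool", "payload": {"motion": [5.6,0,0,0,0,0,2.5,0,0,0,1.5,0]}}

```text
clock: 10.23
eef_pos: [420.4, -44.7, 74.3]
eef_rot: [-3.138, -0.011, -2.977]
wrist_force: [1.0, 0.4, -0.1]
finger_gap: 0.5
```

>>> {"api": "drive_tool", "payload": {"motion": [0,0,1.2,0,0,0,1.2,0,0,0,1,0]}}

```text
clock: 10.48
eef_pos: [421.4, -44.8, 71.8]
eef_rot: [-3.138, -0.009, -2.977]
wrist_force: [0.5, 0.1, -0.4]
finger_gap: 0.4
```

>>> {"api": "drive_tool", "payload": {"motion": [1,0,1,0,0.3,0,1,0,0.3,0,1,0]}}

```text
clock: 10.73
eef_pos: [420.2, -45.2, 69.3]
eef_rot: [-3.137, -0.007, -2.977]
wrist_force: [-0.6, 0.5, 0.4]
finger_gap: 0.7
```

>>> {"api": "drive_tool", "payload": {"motion": [0.3,0,1,0,0.3,0,1,0]}}

```text
clock: 10.9
eef_pos: [419.6, -45.4, 67.2]
eef_rot: [-3.137, -0.007, -2.977]
wrist_force: [0.1, -0.4, -0.0]
finger_gap: 0.6
```

No force yet where the key was expected, so I'll look before pressing further.

```bash
python3 - <<'E'
from h import *
s=read_state(); print(s['eef_pos'],s['wrist_force'])
a,i=save('scene','s6.png'); b,j=save('wrist','w6.png')
P=s['eef_pos']; print('tip px crop',(proj(i,P)-[255,260])*5,(proj(j,P)-[245,200])*5)
A=cv2.resize(a[260:340,255:335,::-1],(400,400),interpolation=3)
B=cv2.resize(b[200:280,245:325,::-1],(400,400),interpolation=3)
cv2.imwrite('pics/z7.png',cv2.convertScaleAbs(np.hstack([A,B]),alpha=1.6))
E
```

```text
[419.56886134 -45.383191    67.18421375] [ 0.11670511 -0.35224129 -0.01827206]
tip px crop [143.4494468  191.77115138] [198.69443416 306.79066219]
```

View pics/z7.png

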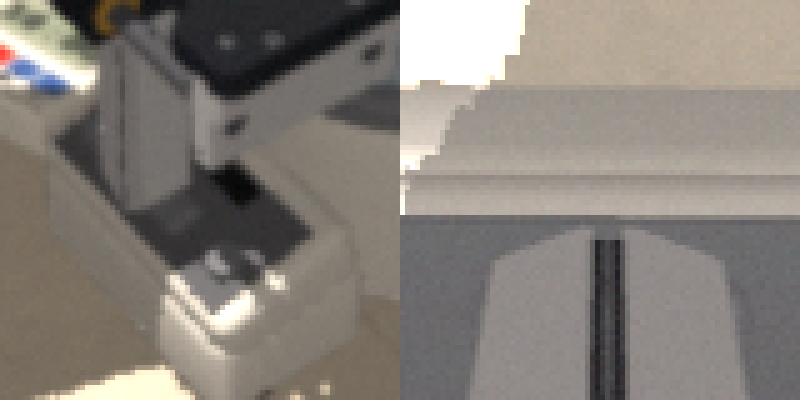

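The tip stands just in front of the key, whose right half is still visible at crop (180,220). I'll check the key position from the first scene view.

```bash
python3 - <<'E'
from h import *
i=camera_info('scene')
print('long',onz(i,255+90/2.857,225+212/2.857,72).round(1),'rk',onz(i,255+129/2.857,225+248/2.857,72).round(1),'lk',onz(i,255+56/2.857,225+175/2.857,72).round(1))
E
python3 - <<'E'
import sys; sys.path.insert(0,'.')
from h import *
t=camera_info('top'); i=camera_info('scene')
# least-squares intersection of top & scene rays for the long key
A=[];
for o,d in (ray(t,305+205/4,130+443/4),ray(i,255+90/2.857,225+212/2.857)):
    d=d/np.linalg.norm(d); Q=np.eye(3)-np.outer(d,d); A.append((Q,Q@o))
print('tri',np.linalg.solve(A[0][0]+A[1][0],A[0][1]+A[1][1]).round(1))
E
```

```text
long [421.  -53.2  72. ] rk [428.5 -87.1  72. ] lk [416.  -17.8  72. ]
tri [425.  -45.1  62.2]
```

The top and scene rays meet at (425,-45) with z about 62. That is 10 mm lower than the stated 72, and it fits the absence of any contact at 67. xy is fine, so I'll go on down in 1 mm rows and watch the force.

>>> {"api": "drive_tool", "payload": {"motion": [0,0,1,0,0,0,1,0,0,0,1,0]}}

```text
clock: 11.25
eef_pos: [420.1, -45.4, 64.4]
eef_rot: [-3.137, -0.006, -2.977]
wrist_force: [-0.4, 1.4, 2.4]
finger_gap: 0.5
```

>>> {"api": "drive_tool", "payload": {"motion": [0,0,1,0,0,0,1,0]}}

```text
clock: 11.42
eef_pos: [420.5, -45.3, 62.5]
eef_rot: [-3.136, -0.004, -2.977]
wrist_force: [0.4, 1.5, 4.1]
finger_gap: 0.6
```

>>> {"api": "drive_tool", "payload": {"motion": [0.3,0,1,0,0.3,0,1,0]}}

```text
clock: 11.58
eef_pos: [420.9, -45.3, 61.6]
eef_rot: [-3.136, -0.002, -2.977]
wrist_force: [-5.7, 4.5, 22.2]
finger_gap: 0.6
```

A spring ramp (2.4 N, then 4.1 N) ended in a hard stop 4 mm further down, so the key is fully down. Releasing and retreating.

>>> {"api": "drive_tool", "payload": {"motion": [0,0,-2,0,0,0,-5,0,0,0,-15,0,0,0,-30,0,15,0,-40,0,15,0,-40,0,0,0,0,0]}}

```text
clock: 12.17
eef_pos: [388.7, -49.4, 196.7]
eef_rot: [-3.138, -0.01, -2.977]
wrist_force: [0.1, -0.4, 0.3]
finger_gap: 0.4
```

```bash
python3 - <<'E'
from h import *
s=read_state(); print(s['eef_pos'],s['wrist_force'])
a,i=save('scene','s7.png'); b,j=save('top','t7.png')
A=cv2.resize(a[205:345,245:385,::-1],(400,400),interpolation=3)
B=cv2.resize(b[150:260,295:405,::-1],(400,400),interpolation=3)
cv2.imwrite('pics/z8.png',cv2.convertScaleAbs(np.hstack([A,B]),alpha=1.4))
E
```

```text
[388.70480496 -49.35962256 196.74993341] [ 0.06877231 -0.43352426  0.2899044 ]
```

View pics/z8.png

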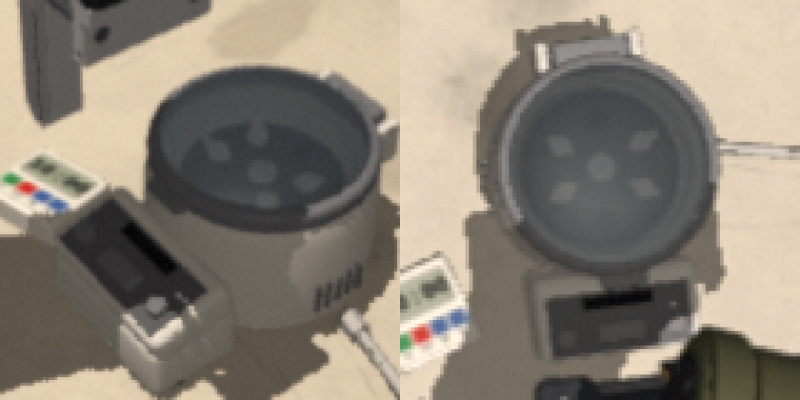

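The lid is closed with all four tubes level beneath it, and the key is free. The key contacted about 6 mm below its stated height, so I'll check that with segmented contours from the first images before handing in.

```bash
python3 - <<'E'
from h import *
import pickle
cams={'t1':camera_info('top'),'s1':camera_info('scene'),'w1':pickle.load(open('w1.pkl','rb')),'s7':camera_info('scene')}
box={'t1':(225,335,250,378),'s1':(285,263,325,325),'w1':(140,250,180,345),'s7':(280,262,325,325)}
for k,(r0,c0,r1,c1) in box.items():
    g=cv2.imread(f'pics/{k}.png',0)[r0:r1,c0:c1]; g=cv2.resize(g,None,fx=4,fy=4,interpolation=cv2.INTER_CUBIC)
    T=cv2.adaptiveThreshold(cv2.GaussianBlur(g,(5,5),0),255,0,0,61,-3)
    n,l,st,ce=cv2.connectedComponentsWithStats(T)
    print(k,[(round(c0+c[0]/4-.4,1),round(r0+c[1]/4-.4,1),s[4]//16,s[2]//4,s[3]//4) for c,s in zip(ce[1:],st[1:]) if 15<s[4]/16<400])
def tri(*rs):
    A=[np.eye(3)-np.outer(d,d)/(d@d) for o,d in rs]; return np.linalg.solve(sum(A),sum(Q@o for Q,(o,d) in zip(A,rs)))
t,s,w=cams['t1'],cams['s1'],cams['w1']
for sp in [(286.5,299.2),(287,299.9)]: print(tri(ray(t,356.3,240.8),ray(s,*sp)).round(1),tri(ray(w,296.2,155.3),ray(s,*sp)).round(1))
for z in (62,66,72): print(z,'key(425,-44) in scene',proj(s,np.array([425,-44,z])).round(1))
E
```

```text
t1 [(np.float64(359.2), np.float64(236.3), np.int32(347), np.int32(43), np.int32(25)), (np.float64(354.3), np.float64(236.5), np.int32(46), np.int32(23), np.int32(5)), (np.float64(335.2), np.float64(243.5), np.int32(17), np.int32(1), np.int32(14)), (np.float64(355.7), np.float64(239.7), np.int32(33), np.int32(12), np.int32(4))]
s1 [(np.float64(289.5), np.float64(295.8), np.int32(193), np.int32(22), np.int32(20)), (np.float64(279.4), np.float64(310.5), np.int32(90), np.int32(28), np.int32(30)), (np.float64(299.0), np.float64(310.2), np.int32(29), np.int32(6), np.int32(6))]
w1 [(np.float64(330.9), np.float64(152.4), np.int32(299), np.int32(52), np.int32(40)), (np.float64(328.6), np.float64(154.5), np.int32(53), np.int32(7), np.int32(9)), (np.float64(284.2), np.float64(155.6), np.int32(25), np.int32(4), np.int32(10)), (np.float64(301.6), np.float64(155.9), np.int32(83), np.int32(17), np.int32(8)), (np.float64(263.2), np.float64(156.1), np.int32(59), np.int32(8), np.int32(9)), (np.float64(307.1), np.float64(169.4), np.int32(240), np.int32(37), np.int32(15))]
s7 [(np.float64(283.1), np.float64(306.7), np.int32(395), np.int32(48), np.int32(45)), (np.float64(308.5), np.float64(296.5), np.int32(264), np.int32(33), np.int32(38)), (np.float64(316.9), np.float64(284.9), np.int32(90), np.int32(16), np.int32(11)), (np.float64(288.3), np.float64(297.9), np.int32(57), np.int32(13), np.int32(13))]
[424.9 -45.2  62.4] [425.6 -43.   59.8]
[425.2 -45.6  60.9] [426.2 -43.   57.8]
62 key(425,-44) in scene [286.3 298.8]
66 key(425,-44) in scene [286.3 297.2]
72 key(425,-44) in scene [286.2 294.7]
```

The segmented key outline in the scene view, (288.3,297.9), puts the key top at about z=65. That matches where the spring contact began (about 66), so the press was on the key. I'm handing in.

```bash
python3 -c "
from cell import *
print(sign_off())"
```

```text
the job is handed in; nothing more can be done
None
```

I did the three steps in the order asked and handed the job in at about 12.5 s, with the arm well clear of everything.

- **Tube:** I pressed the proud tube (front right) straight down with shut fingers. It met a hard stop at 87.5 mm with about 16 N at the end, and it looked level with the other caps afterwards.
- **Lid:** I swung it shut from behind along its arc with light contact and slowed for the last part. It stopped firmly at 119 mm, where about 118 mm was expected, with a brief 18–20 N push. The last picture shows it lying flat and closed.
- **Long key:** I pressed it until the spring force (2.4 N, then 4.1 N) ended in a hard stop after about 4 mm of travel, with a brief 22 N (about 23 N in all) at the stop. I then released it and moved away. The small keys, the other tubes and the other things on the table were not touched on purpose, and none near the machine looks moved in the last picture.

**Checks that disagreed:**
- **Key height:** the key met the finger at about 65–66 mm, not the stated 72 mm. Sighting it from two cameras put it at about 58–65 mm. I took the spring feel and the 4 mm of travel as proof that it was the key.
- **Tube position:** one sighting of the proud tube from the scene camera was about 8 mm off the others, and I did not use it.
- **Press force:** the pushes at the three hard stops (16–23 N) were heavier than the light press you asked for, though well under the limits.
- **Pictures:** I viewed 11, one over the budget of 10.

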